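# Shift the kettle stop along its rail

### The arm

A 6-joint arm with a two-finger parallel gripper is mounted at the origin on the work surface. World frame = base frame: x ahead of the robot, y to its left, z up, the work surface at z = 0. Lengths are in m, angles in rad, forces in N, time in s.
With the tool pointing down it reaches from about 0.375 to 0.9 m from the base axis. Payload 3.1 kg.
Tool frame: the origin (TCP) lies midway between the tips of the shut fingers; the grasp point (between the pads) lies 19 mm behind it; z points along the fingers, y is the direction in which the jaws open and shut (so a half turn about z gives the same grasp; the last joint's range is limited). The gripper opens to 85 mm and grips with 20 to 120 N. Pads are 22 mm wide; open, the fingers measure 114 mm over their backs; the gripper's body (76 mm by 85 mm) begins 54 mm behind the grasp point. The pads swing forward as they close: fully open they stand 13 mm farther back than shut.
Start: joints at [1.014, 0.527, 1.433, -0, 1.181, -0.178], TCP at [0.231, 0.581, 0.231] pointing down, gripper open.
Joint ranges: [-3.08, 3.08], [-0.75, 2.2], [0.22, 2.44], [-1.43, 4.57], [0, 2.65], [-2.85, 2.85]. Speed limits (rad/s): [2.79, 2.79, 3.14, 3.14, 3.14, 3.14].

### API

Orientations are given as a unit quaternion [x, y, z, w].
In Python, from station import manip gives the robot as it stands.
- The arm moves only by the tool servo_tool, never from a script. Its argument "motion" is a list of rows, each a list of 7 numbers: the shift along the tool's x, y, z in mm, then the turn, a rotation vector about the tool's x, y, z in rad, then the opening, from -1 (shut) to 1 (fully open), so that 0 is half open. In form: [[x, y, z, rx, ry, rz, hand], ...]. A call has 1 to 12 rows; each row shifts and turns the pose as measured when the row begins, along the tool's axes as they then stand; what a row does not reach is not made up. A row lasts 1/12 s, in which the tool goes at most 41.7 mm and 7.16 degrees, less where a joint would pass 70% of its speed; a pose out of reach is approached as far as the arm can. A call with a gripper value outside its range is refused whole. The fingers move at their own pace and stop on an object; "grip_force" is the grip in N (left out, the last holds). Time passes only in rows, so rows that do not move let the fingers close. It gives the time, the measured TCP pose, the force and the opening at its end, in the units of the state.
- manip.sense(): the state, without advancing time (a new reading comes with each control period).
- manip.snapshot(name): name is "scene" or "top"; returns a dict with "frame" (384x512x3 uint8, red, green, blue), "mtx" (3x3 intrinsics, pixels), "world_from_camera" (4x4, takes a point from camera to world coordinates). Camera axes: x right, y up, looking along -z (the intrinsics and any distortion apply to the point x, -y, -z); pixel columns grow to the right and rows downward; lengths in m; the calibration is good to about 2 mm. A picture is of the moment at which its call begins. There is no depth.
- manip.sign_off(): hands the job in, once; it reports no verdict.
The state is a dict: "t": time; "q": joint angles; "qd": joint speeds; "tau": joint torques, N m; "tcp_pos": TCP position; "tool_rot": TCP orientation; "force": force on the tool from outside, world axes, zero at the start; "ft_torque": the same for the moment, N m; "finger_gap": opening from 0.0 (shut) to 1.0 (fully open).
Only numpy, scipy, OpenCV 4.12 (cv2) and the standard library are available. Lean on these libraries where they do the work, as an engineer would, in place of code of your own. Each camera call takes 0.05 s, during which the arm holds its last target.

### The job

On the kettle rail whose stop has the red wing screw, first loosen the screw with about a quarter turn anticlockwise seen from above, and only then slide the stop collar along its rod until it stands over the white mark strip, centred on it. Leave the screw loose, as I will tighten it once a kettle stands there, and leave the stop with the black wing as it is set.

Things in the scene. Friction and masses are not known exactly. Their poses are not given: they have to be found in the camera images.
- red_wing (a point): Red wing grip of the set screw on the stop to be moved: an upright flat bar 38 mm long, 10 thick, 28 tall, on a vertical screw. Point: the bar's centre, on the screw's axis above the collar's middle, 84 mm above the table; x along the bar, y across its thickness, z up. Bar bottom at 70 mm, collar top at 58 mm: fingers can close on the flat sides above the collar and draw it along by the gripped wing.
- red_screw (a joint): Turn of the red wing screw, rad: 0 to 0.15 at the start (tight, bar roughly along the rod), grows anticlockwise seen from above, stop at 1.6. The screw holds the collar (with up to 4 mm of play) below about 0.5; the collar is free above 0.75. Turning takes 0.15 to 0.25 N m; it stays where it is left.
- red_collar (a joint): Place of the red-winged stop collar on its rod, m from the rail's middle, -0.095 to 0.095, growing along the mark's y axis. Dark iron block 40 x 40 mm, 42 tall, arm reaching 68 mm to the far side (top at 52 mm), yellow pointer on the near side. Rod 16 mm thick, end brackets 56 mm tall at +-150 mm, base 90 x 320 mm fixed to the table. Unclamped it slides with 2 to 5 N and stays where left.
- white_mark (a point): White mark strip lying across the base of the same rail under the rod, 96 mm long square to the rod, 12 mm wide along it, 5 mm thick; point: centre of its top, right under the rod, 13 mm above the table. Its y axis runs along the rod, the way the collar must slide; x is square to the rod, away from the robot. The collar is centred when the red wing's centre is straight above this point. The strip stays where it is.
- black_wing_end (a point): One end of the black wing on the other, otherwise equal rail (no white strip), which is set right and must be left: 19 mm along the bar from its screw's axis, 84 mm above the table.

How it is judged:
By the outcome, as a careful person would: the job done as asked, in the order asked, and still so for the second after the job is handed in, with the robot touching nothing.
It also fails if it takes over 40 s, if anything falls off the work surface, if the arm or the gripper's body presses on something with over 40 N, if the wrist force passes 120 N, or if a joint passes its speed limit or range.

## Working session

There is one attempt and no reset: what is moved stays moved. The work goes in short steps, Python scripts to look and compute and a tool call to move; the robot and the scene stay as the last step left them, time stands still between calls to the robot, and variables do not carry over. Pictures are saved under pics/ and viewed, and the job is handed in when it is done.

Besides the shell and the picture viewer there is one more tool, called as name(argument=value, ...), one argument or row to a line, values as JSON. servo_tool: Moves the arm, as the interface text tells. Its arguments: {"type":"object","properties":{"motion":{"type":"array"},"grip_force":{"type":"number"}},"required":["motion"]}

```bash
mkdir -p pics; ls; python3 - <<'E'
from station import manip
import cv2,pickle
print(manip.sense())
d={}
for n in ("scene","top"):
    s=manip.snapshot(n); d[n]=s
    cv2.imwrite(f"pics/{n}0.png",cv2.cvtColor(s["frame"],cv2.COLOR_RGB2BGR))
    print(n,s["mtx"],s["world_from_camera"],s.keys())
pickle.dump(d,open("s0.pkl","wb"))
E
```

```text
pics
{'t': 0.0, 'q': array([ 1.01347322e+00,  5.28451537e-01,  1.43391273e+00, -2.18242690e-05,
        1.18137938e+00, -1.78507070e-01]), 'qd': array([ 0.00107234,  0.00021423,  0.00078125,  0.00082608, -0.00107467,
        0.00039561]), 'tau': array([-7.40955820e-04, -4.42346048e+01, -1.78021914e+01, -2.23482384e-04,
        8.33877653e-03,  3.79624492e-07]), 'tcp_pos': array([0.23073537, 0.5800788 , 0.23033928]), 'tool_rot': array([ 1.88273344e-01,  9.82116078e-01, -1.00715211e-03, -3.77409036e-04]), 'force': array([0.29112412, 0.83346025, 0.29164656]), 'ft_torque': array([ 0.00744465,  0.08907005, -0.04294699]), 'finger_gap': 0.9992452428580677}
scene [[382.68142643   0.         258.30960426]
 [  0.         382.68142643 193.39607849]
 [  0.           0.           1.        ]] [[-0.90842993 -0.19845359  0.3679283   0.85619234]
 [ 0.4172683  -0.48381856  0.76928978  0.6328816 ]
 [ 0.02534222  0.85237068  0.52232366  0.50827984]
 [ 0.          0.          0.          1.        ]] dict_keys(['frame', 'mtx', 'world_from_camera'])
top [[432.6917082    0.         254.36237761]
 [  0.         432.6917082  196.80561066]
 [  0.           0.           1.        ]] [[ 0.02528718  0.98734809 -0.1565385   0.40134426]
 [-0.99967324  0.02438965 -0.00765211  0.0011537 ]
 [-0.00373738  0.15668085  0.98764221  0.98525227]
 [ 0.          0.          0.          1.        ]] dict_keys(['frame', 'mtx', 'world_from_camera'])
```

View pics/scene0.png

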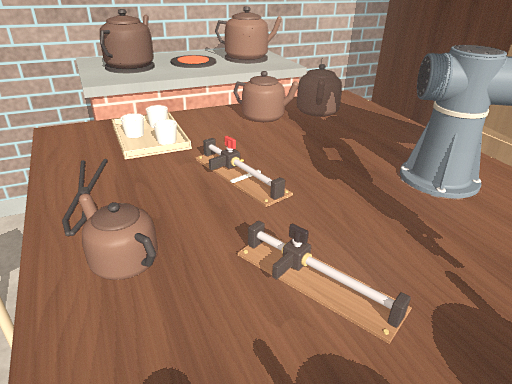

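View pics/top0.png

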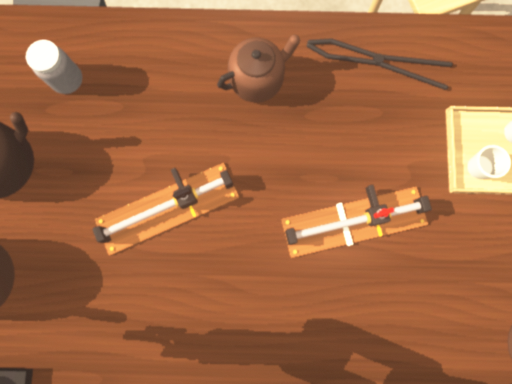

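The scene view shows the red wing at about (230,143). In the top view the red-winged stop is at about (380,213), its white strip at about (345,224), and the black wing at about (184,195) on the other rail. I'll zoom in to measure.

```bash
cat > h.py <<'E'
import numpy as np,cv2,pickle
def ray(s,u,v):
    K=s["mtx"];W=s["world_from_camera"]
    d=np.array([(u-K[0,2])/K[0,0],-(v-K[1,2])/K[1,1],-1.]);return W[:3,3],W[:3,:3]@d
def atz(s,u,v,z):
    o,d=ray(s,u,v);return o+d*(z-o[2])/d[2]
def proj(s,p):
    K=s["mtx"];W=s["world_from_camera"]
    c=W[:3,:3].T@(np.array(p)-W[:3,3]);return np.array([K[0,2]+K[0,0]*c[0]/-c[2],K[1,2]-K[1,1]*c[1]/-c[2]])
def crop(s,x0,y0,x1,y1,k,name):
    f=s["frame"][y0:y1,x0:x1]
    cv2.imwrite(name,cv2.cvtColor(cv2.resize(f,None,fx=k,fy=k,interpolation=cv2.INTER_CUBIC),cv2.COLOR_RGB2BGR))
def redmask(s):
    f=s["frame"].astype(int);r,g,b=f[...,0],f[...,1],f[...,2]
    return ((r>140)&(g<70)&(b<70)&(r-g>100)).astype(np.uint8)
E
python3 - <<'E'
from h import *
d=pickle.load(open("s0.pkl","rb"))
crop(d["top"],275,175,440,265,4,"pics/t1.png")
crop(d["scene"],190,125,300,210,6,"pics/sc1.png")
for n in d:
    m=redmask(d[n]); c,l,st,ce=cv2.connectedComponentsWithStats(m)
    print(n,[(st[i].tolist(),ce[i].round(2).tolist()) for i in range(1,c) if st[i][4]>5])
E
```

```text
scene []
top []
```

View pics/t1.png

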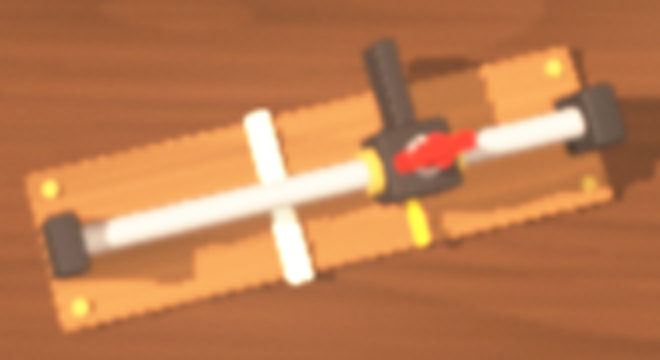

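View pics/sc1.png

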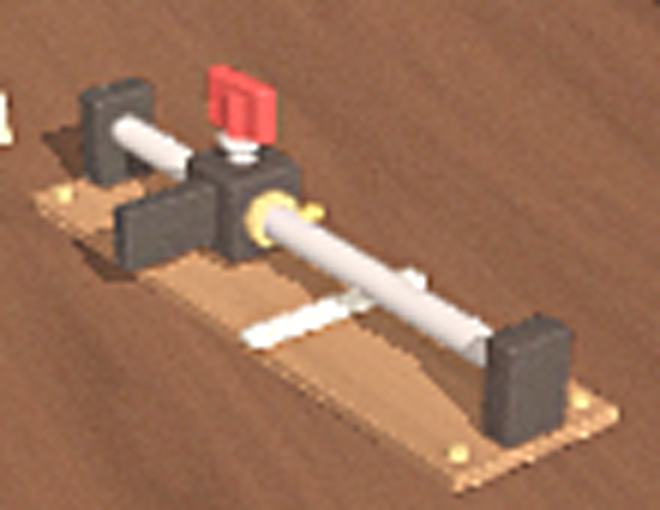

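The top crop (×4, offset 275,175) shows the red bar from about (398,162) to (475,138), roughly along the rod. The white strip runs from (257,112) to (301,280). Next I'll segment these.

```bash
cat >> h.py <<'E'
def redmask(s):
    f=s["frame"].astype(int);r,g,b=f[...,0],f[...,1],f[...,2]
    return ((r>150)&(r-g>110)&(np.abs(g-b)<45)&(g<110)).astype(np.uint8)
E
python3 - <<'E'
from h import *
d=pickle.load(open("s0.pkl","rb"))
for n in d:
    m=redmask(d[n]); c,l,st,ce=cv2.connectedComponentsWithStats(m,connectivity=8)
    for i in range(1,c):
        if st[i][4]>15:
            print(n,st[i].tolist(),ce[i].round(2)); 
            if n=="top":
                ys,xs=np.where(l==i); P=np.array([atz(d[n],x,y,.096)[:2] for x,y in zip(xs,ys)])
                w,v=np.linalg.eigh(np.cov(P.T)); print("dir",v[:,1],"len",P@v[:,1]@[0] if 0 else np.ptp(P@v[:,1]),np.ptp(P@v[:,0]),P.mean(0))
s=d["top"]
f=lambda x,y,z:atz(s,275+(x+.5)/4-.5,175+(y+.5)/4-.5,z)[:2]
a,b=f(257,112,.013),f(301,280,.013)
print("strip ends",a,b,np.linalg.norm(a-b),"mid",(a+b)/2, "xdir",(a-b)/np.linalg.norm(a-b))
C=[f(28,175,.008),f(572,46,.008),f(612,196,.008),f(67,330,.008)]
print("corners",C,[np.linalg.norm(C[i]-C[i-1]) for i in range(4)],"centre",np.mean(C,0))
print("ydir", C[0]-C[1], C[3]-C[2])
print("rod at z.03?", f(110,235,.037),f(580,123,.037))
print("wing ends", f(398,160,.09),f(476,138,.09))
E
```

```text
scene [225, 136, 11, 13, 103] [229.8  141.95]
top [374, 207, 19, 11, 118] [383.48 212.33]
dir [-0.41886423  0.90804887] len 0.043250466113808284 0.0174342021145642 [ 0.51640661 -0.25956921]
strip ends [ 0.54681549 -0.18331836] [ 0.45257984 -0.20736673] 0.09725575916101699 mid [ 0.49969766 -0.19534255] xdir [0.9689468  0.24726929]
corners [array([ 0.50824079, -0.05434939]), array([ 0.5902624 , -0.36481678]), array([ 0.50452955, -0.38448198]), array([ 0.42172567, -0.0774872 ])] [np.float64(0.089555701503629), np.float64(0.3211192086958216), np.float64(0.08795931634340523), np.float64(0.3179658439950119)] centre [ 0.5061896  -0.22028384]
ydir [-0.08202161  0.31046739] [-0.08280388  0.30699478]
rod at z.03? [ 0.47320736 -0.09805468] [ 0.54149529 -0.35690877]
wing ends [ 0.51188772 -0.24178982] [ 0.52442914 -0.28256102]
```

```bash
cat >> h.py <<'E'
MARK=np.array([.4996,-.1953]); YD=np.array([-.2585,.966])
def fit(d,names=("top","scene"),free=True,s0=-.066,y0=0.1):
    from scipy.optimize import minimize
    XD=np.array([YD[1],-YD[0]])
    def cost(p):
        s,yaw,e=p; c=MARK+s*YD+e*XD
        a=np.arctan2(YD[1],YD[0])+yaw; u=np.array([np.cos(a),np.sin(a)]);v=np.array([-u[1],u[0]])
        J=0
        for n in names:
            pts=np.array([proj(d[n],[*(c+i*.019*u+j*.005*v),z]) for i in(-1,1) for j in(-1,1) for z in(.07,.098)])
            m=masks[n]; h=cv2.convexHull(((pts+.5)*8).astype(np.float32)).astype(int)
            im=np.zeros((384*8,512*8),np.uint8); cv2.fillConvexPoly(im,h,255)
            im=cv2.resize(im,(512,384),interpolation=cv2.INTER_AREA)/255.
            J+=((im-m)**2).sum()
        return J+(e/.003)**2*3
    masks={n:redmask(d[n]).astype(float) for n in names}
    best=None
    for y in np.arange(y0-.3,y0+.31,.15):
        r=minimize(cost,[s0,y,0],method="Nelder-Mead",options=dict(initial_simplex=[[s0,y,0],[s0+.008,y,0],[s0,y+.2,0],[s0,y,.003]],maxiter=80))
        if best is None or r.fun<best.fun: best=r
    s,yaw,e=best.x
    return best.x.round(4),round(best.fun,1),MARK+s*YD+e*XD,{n:int(masks[n].sum()) for n in names}
E
python3 - <<'E'
from h import *
d=pickle.load(open("s0.pkl","rb"))
for n in (("top",),("scene",),("top","scene")): print(n,fit(d,n))
E
```

```text
('top',) (array([-6.900e-02,  1.566e-01,  1.000e-04]), np.float64(27.4), array([ 0.51754808, -0.26190455]), {'top': 118})
('scene',) (array([-0.0691, -0.0367,  0.0003]), np.float64(22.4), array([ 0.51773848, -0.26197155]), {'scene': 105})
('top', 'scene') (array([-0.069 ,  0.0884,  0.0001]), np.float64(59.5), array([ 0.51754292, -0.26190647]), {'top': 118, 'scene': 105})
```

Both cameras agree on the wing: (0.5175, -0.262), 69 mm short of the mark along the rod, at a screw turn of about 0.09. The strip length (97 mm against 96) and base size (89 × 319 mm against 90 × 320) match what was given. I'll move to above the wing.

servo_tool(
  motion=[
    [-26, -30, 0, 0, 0, 0, 1],
    [-26, -30, 0, 0, 0, 0, 1],
    [-26, -30, 0, 0, 0, 0, 1],
    [-26, -30, 0, 0, 0, 0, 1],
    [-26, -30, 0, 0, 0, 0, 1],
    [-26, -30, 0, 0, 0, 0, 1],
    [-26, -30, 0, 0, 0, 0, 1],
    [-26, -30, 0, 0, 0, 0, 1],
    [-26, -30, 0, 0, 0, 0, 1],
    [-26, -30, 0, 0, 0, 0, 1],
  ],
  grip_force=40,
)

```text
t: 0.93
tcp_pos: [0.3628, 0.1981, 0.2259]
tool_rot: [0.18, 0.984, 0.0, -0.002]
force: [0.5, 0.2, 0.4]
finger_gap: 1.003
```

```bash
cat >> h.py <<'E'
from scipy.spatial.transform import Rotation as Ro
def go(st,p,yang):
    "remaining shift in tool axes (mm), yaw (deg) left about tool z, level correction"
    R=Ro.from_quat(st["tool_rot"]).as_matrix()
    ya=np.degrees(np.arctan2(R[1,1],R[0,1])); dy=(yang-ya+180)%360-180
    print("t",round(st["t"],2),"tcp",st["tcp_pos"].round(4),"yang",ya.round(2),"shift mm",(R.T@(np.array(p)-st["tcp_pos"])*1e3).round(1),"rz deg",-dy.round(2),"rad",-np.radians(dy).round(3),"F",st["force"].round(1),"gap",round(st["finger_gap"],3),"z",R[:,2].round(3),"q6",st["q"][5].round(2))
E
python3 -c "
from h import *
from station import manip
go(manip.sense(),[.5175,-.262,.15],20)"
```

```text
t 0.93 tcp [0.3628 0.1981 0.2259] yang 69.25 shift mm [-307.9 -375.4   75. ] rz deg 49.25 rad 0.86 F [0.5 0.2 0.4] gap 1.003 z [-0.003  0.001 -1.   ] q6 -0.98
```

servo_tool(
  motion=[
    [-26, -32, 2, 0, 0, 0, 1],
    [-26, -32, 2, 0, 0, 0, 1],
    [-26, -32, 2, 0, 0, 0, 1],
    [-26, -32, 2, 0, 0, 0, 1],
    [-26, -32, 2, 0, 0, 0, 1],
    [-26, -32, 2, 0, 0, 0, 1],
    [-26, -32, 2, 0, 0, 0, 1],
    [-26, -32, 2, 0, 0, 0, 1],
    [-26, -32, 2, 0, 0, 0, 1],
    [-26, -32, 2, 0, 0, 0, 1],
    [-20, -24, 2, 0, 0, 0, 1],
  ],
)

```text
t: 1.85
tcp_pos: [0.4985, -0.2319, 0.2015]
tool_rot: [0.183, 0.983, 0.001, -0.002]
force: [0.9, -0.1, -1.0]
finger_gap: 1.002
```

servo_tool(
  motion=[
    [0, 0, 5, 0, 0, 0.12, 1],
    [0, 0, 5, 0, 0, 0.12, 1],
    [0, 0, 5, 0, 0, 0.12, 1],
    [0, 0, 5, 0, 0, 0.12, 1],
    [0, 0, 5, 0, 0, 0.12, 1],
    [0, 0, 5, 0, 0, 0.12, 1],
    [0, 0, 5, 0, 0, 0.12, 0.2],
  ],
)

```text
t: 2.43
tcp_pos: [0.5009, -0.2442, 0.1624]
tool_rot: [0.582, 0.813, -0.001, -0.0]
force: [1.1, -0.5, 0.5]
finger_gap: 0.884
```

```bash
python3 -c "
from h import *
from station import manip
go(manip.sense(),[.5175,-.262,.13],20)"
```

```text
t 2.43 tcp [ 0.5009 -0.2442  0.1624] yang 18.76 shift mm [-22.2  10.   32.4] rz deg -1.24 rad -0.022 F [ 1.1 -0.5  0.5] gap 0.884 z [-0.001 -0.001 -1.   ] q6 -0.98
```

servo_tool(
  motion=[
    [-12, 5, 8, 0, 0, -0.02, 0],
    [-8, 4, 10, 0, 0, 0, 0],
    [0, 0, 8, 0, 0, 0, 0],
    [0, 0, 0, 0, 0, 0, 0],
  ],
)

```text
t: 2.77
tcp_pos: [0.5148, -0.2594, 0.1325]
tool_rot: [0.576, 0.817, -0.0, -0.003]
force: [-0.2, 0.4, 0.2]
finger_gap: 0.497
```

```bash
python3 -c "
from h import *
from station import manip
go(manip.sense(),[.5175,-.262,.067],20)
s=manip.snapshot('scene');crop(s,170,70,300,170,6,'pics/a1.png')
s=manip.snapshot('top');crop(s,300,150,460,260,5,'pics/a2.png')
"
```

```text
t 2.77 tcp [ 0.5148 -0.2594  0.1325] yang 19.66 shift mm [-3.7  1.9 65.5] rz deg -0.34 rad -0.006 F [-0.2  0.4  0.2] gap 0.497 z [-0.005  0.003 -1.   ] q6 -1.0
```

View pics/a1.png

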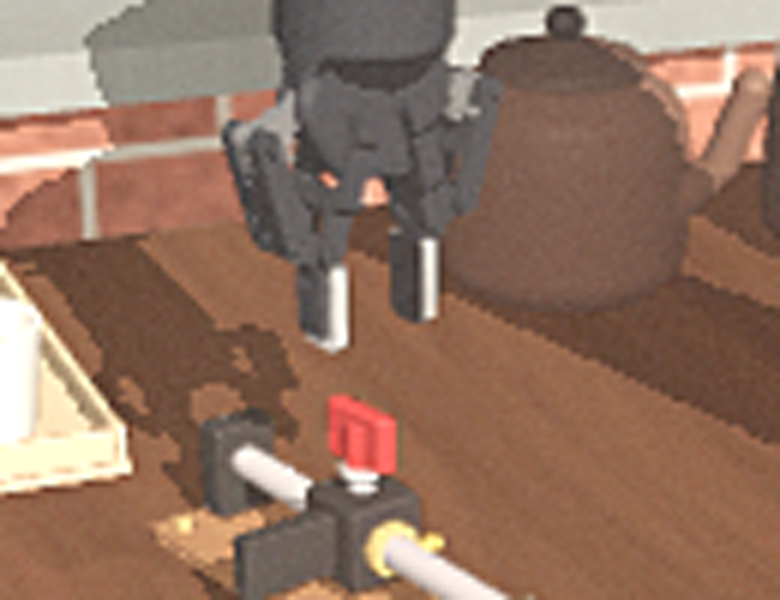

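The open jaws, about (325,300) and (415,280) in the crop, straddle the red wing at (362,435). I'll descend, then close.

servo_tool(
  motion=[
    [-4, 2, 12, 0, 0, 0, 0],
    [0, 0, 14, 0, 0, 0, 0],
    [0, 0, 14, 0, 0, 0, 0],
    [0, 0, 12, 0, 0, 0, 0],
    [0, 0, 8, 0, 0, 0, 0],
    [0, 0, 3, 0, 0, 0, 0],
  ],
)

```text
t: 3.37
tcp_pos: [0.5203, -0.2636, 0.0691]
tool_rot: [0.575, 0.818, -0.001, 0.001]
force: [0.6, 0.1, -0.3]
finger_gap: 0.501
```

```bash
python3 -c "
from h import *
from station import manip
go(manip.sense(),[.5175,-.262,.067],20)
s=manip.snapshot('scene');crop(s,170,70,300,170,6,'pics/b1.png')
"
```

```text
t 3.37 tcp [ 0.5203 -0.2636  0.0691] yang 19.74 shift mm [ 2.4 -2.2  2.1] rz deg -0.26 rad -0.005 F [ 0.6  0.1 -0.3] gap 0.501 z [ 0.002 -0.003 -1.   ] q6 -1.0
```

View pics/b1.png

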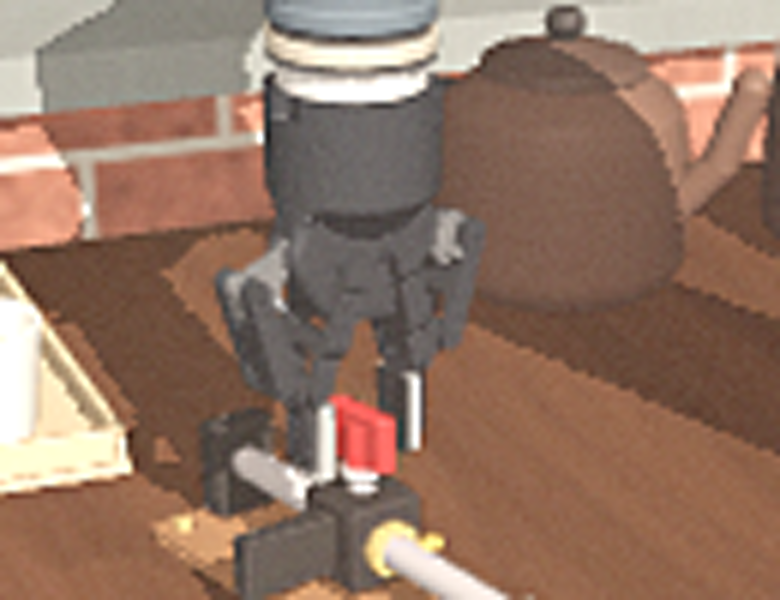

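The fingers straddle the wing. After a 2 mm correction I'll close.

servo_tool(
  motion=[
    [2, -2, 1, 0, 0, 0, 0],
    [1, -1, 0, 0, 0, 0, -1],
    [0, 0, 0, 0, 0, 0, -1],
    [0, 0, 0, 0, 0, 0, -1],
    [0, 0, 0, 0, 0, 0, -1],
    [0, 0, 0, 0, 0, 0, -1],
  ],
  grip_force=45,
)

```text
t: 3.92
tcp_pos: [0.5178, -0.2616, 0.0688]
tool_rot: [0.575, 0.818, -0.0, 0.003]
force: [1.9, -0.9, -4.0]
finger_gap: 0.111
```

```bash
python3 -c "
from h import *
from station import manip
s=manip.sense();print(s['ft_torque']);go(s,[.5175,-.262,.067],20)
s=manip.snapshot('scene');crop(s,170,70,300,170,6,'pics/c1.png')
"
```

```text
[-0.11796457  0.0180768   0.09281917]
t 3.92 tcp [ 0.5178 -0.2616  0.0688] yang 19.77 shift mm [-0.2 -0.4  1.8] rz deg -0.23 rad -0.004 F [ 1.9 -0.9 -4. ] gap 0.111 z [ 0.005 -0.004 -1.   ] q6 -1.01
```

View pics/c1.png

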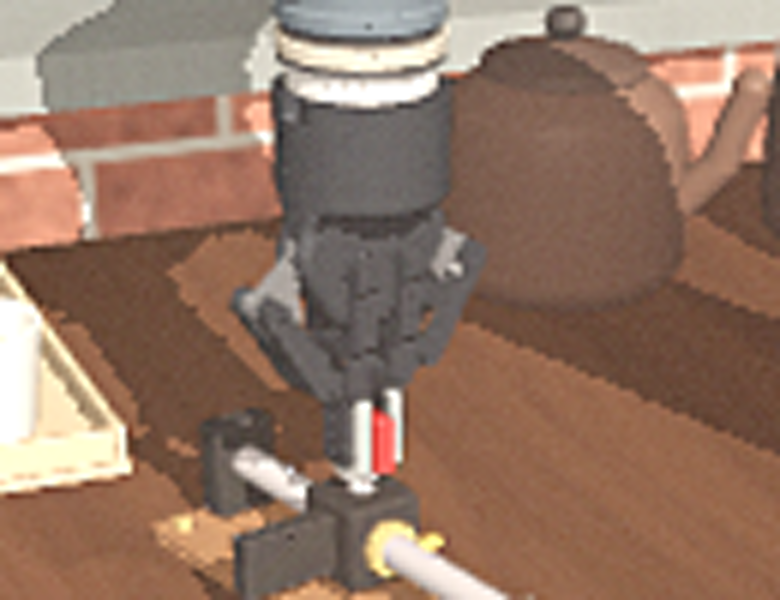

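Gripped: the gap is 9.4 mm for a 10 mm bar. Now the anticlockwise turn, which is negative rz because the tool points down.

servo_tool(
  motion=[
    [0, 0, 0, 0, 0, 0, -1],
    [0, 0, 0, 0, 0, -0.1, -1],
    [0, 0, 0, 0, 0, -0.1, -1],
    [0, 0, 0, 0, 0, -0.1, -1],
    [0, 0, 0, 0, 0, -0.1, -1],
  ],
  grip_force=60,
)

```text
t: 4.38
tcp_pos: [0.5171, -0.2621, 0.0688]
tool_rot: [0.396, 0.918, -0.001, 0.003]
force: [0.9, -0.7, -3.0]
finger_gap: 0.107
```

```bash
python3 -c "
from h import *
from station import manip
s=manip.sense();print(s['ft_torque']);go(s,[.5175,-.262,.0685],100)
"
```

```text
[-0.11613528  0.0115145  -0.16566108]
t 4.38 tcp [ 0.5171 -0.2621  0.0688] yang 43.4 shift mm [-0.2  0.3  0.3] rz deg -56.6 rad -0.988 F [ 0.9 -0.7 -3. ] gap 0.107 z [ 0.005 -0.003 -1.   ] q6 -1.42
```

servo_tool(
  motion=[
    [0, 0, 0, 0, 0, -0.11, -1],
    [0, 0, 0, 0, 0, -0.11, -1],
    [0, 0, 0, 0, 0, -0.11, -1],
    [0, 0, 0, 0, 0, -0.11, -1],
    [0, 0, 0, 0, 0, -0.11, -1],
    [0, 0, 0, 0, 0, -0.11, -1],
    [0, 0, 0, 0, 0, -0.11, -1],
    [0, 0, 0, 0, 0, -0.11, -1],
    [0, 0, 0, 0, 0, 0, -1],
  ],
)

```text
t: 5.13
tcp_pos: [0.5165, -0.2637, 0.0688]
tool_rot: [-0.051, 0.999, -0.002, 0.003]
force: [2.1, 0.3, -3.6]
finger_gap: 0.106
```

```bash
python3 -c "
from h import *
from station import manip
s=manip.sense();print(s['ft_torque']);go(s,[.4996,-.1953,.0685],100)
d={n:manip.snapshot(n) for n in('scene','top')}
crop(d['scene'],170,70,300,170,6,'pics/d1.png')
crop(d['top'],300,150,460,260,5,'pics/d2.png')
"
```

```text
[ 0.17441209 -0.10857742  0.18482215]
t 5.13 tcp [ 0.5165 -0.2637  0.0688] yang 95.87 shift mm [ 9.8 69.8  0. ] rz deg -4.13 rad -0.072 F [ 2.1  0.3 -3.6] gap 0.106 z [ 0.006 -0.003 -1.   ] q6 -2.34
```

View pics/d1.png

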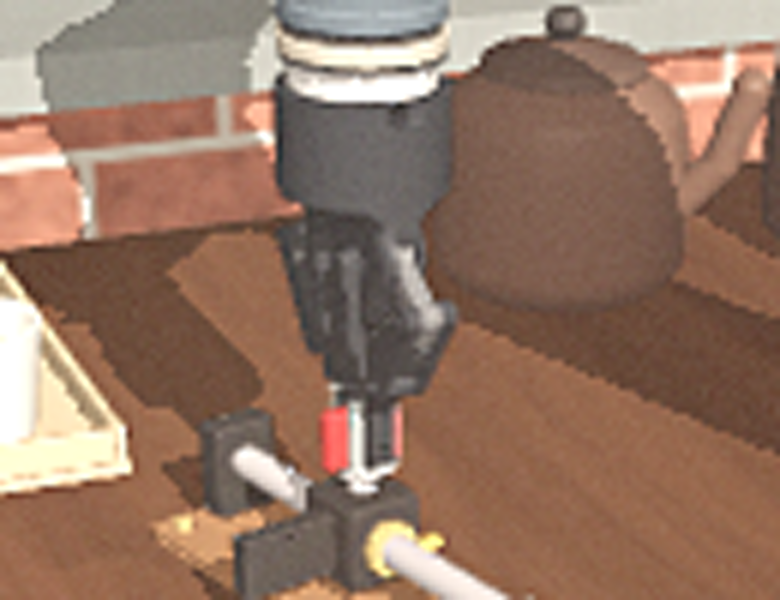

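View pics/d2.png

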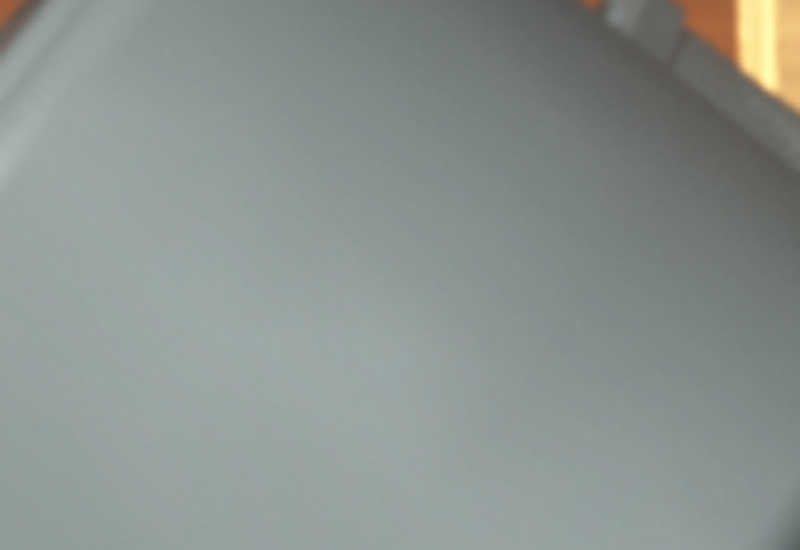

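The scene view shows the wing, at (335,440), now square to the rod and still gripped; the tool turned 76°, so the screw is at about 1.42 rad. Now I'll slide towards the mark.

servo_tool(
  motion=[
    [1.1, 8, 0, 0, 0, 0, -1],
    [1.1, 8, 0, 0, 0, 0, -1],
    [1.1, 8, 0, 0, 0, 0, -1],
    [1.1, 8, 0, 0, 0, 0, -1],
  ],
)

```text
t: 5.57
tcp_pos: [0.5084, -0.2332, 0.0688]
tool_rot: [-0.047, 0.999, -0.004, 0.003]
force: [-0.7, -1.9, -2.1]
finger_gap: 0.105
```

```bash
python3 -c "
from h import *
from station import manip
s=manip.sense();print(s['ft_torque']);go(s,[.4996,-.1953,.0685],97)
"
```

```text
[-0.19517279  0.09400943  0.17810169]
t 5.57 tcp [ 0.5084 -0.2332  0.0688] yang 95.34 shift mm [ 5.3 38.5 -0. ] rz deg -1.66 rad -0.029 F [-0.7 -1.9 -2.1] gap 0.105 z [ 0.006 -0.007 -1.   ] q6 -2.29
```

servo_tool(
  motion=[
    [1.2, 9, 0, 0, 0, 0, -1],
    [1.2, 9, 0, 0, 0, 0, -1],
    [1.2, 9, 0, 0, 0, 0, -1],
    [1.0, 7, 0, 0, 0, 0, -1],
    [0.3, 2, 0, 0, 0, 0, -1],
    [0, 0, 0, 0, 0, 0, -1],
  ],
)

```text
t: 6.07
tcp_pos: [0.4968, -0.1898, 0.0688]
tool_rot: [-0.047, 0.999, -0.003, 0.001]
force: [-1.1, -2.2, -4.1]
finger_gap: 0.107
```

```bash
python3 -c "
from h import *
from station import manip
s=manip.sense();print(s['ft_torque']);go(s,[.4996,-.1953,.0685],97)
s=manip.snapshot('scene');crop(s,190,100,320,200,6,'pics/e1.png')
"
```

```text
[-0.20835304  0.16591243  0.04357028]
t 6.07 tcp [ 0.4968 -0.1898  0.0688] yang 95.43 shift mm [-2.2 -5.8  0.3] rz deg -1.57 rad -0.027 F [-1.1 -2.2 -4.1] gap 0.107 z [ 0.002 -0.005 -1.   ] q6 -2.24
```

View pics/e1.png

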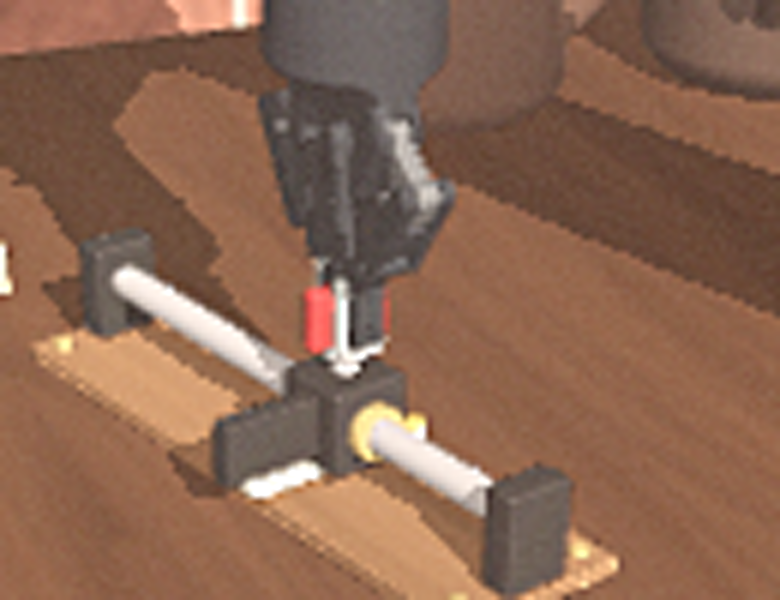

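The collar slid freely and now stands over the strip, about 6 mm too far. I'll bring it back.

servo_tool(
  motion=[
    [-0.5, -2, 0, 0, 0, 0, -1],
    [-0.5, -2, 0, 0, 0, 0, -1],
    [-0.3, -1.5, 0, 0, 0, 0, -1],
    [0, 0, 0, 0, 0, 0, -1],
  ],
)

```text
t: 6.45
tcp_pos: [0.4978, -0.1936, 0.0688]
tool_rot: [-0.047, 0.999, -0.0, -0.0]
force: [-0.4, 0.6, -1.6]
finger_gap: 0.1
```

```bash
python3 -c "
from h import *
from station import manip
s=manip.sense();print(s['ft_torque']);go(s,[.4996,-.1953,.0685],97)
"
```

```text
[0.14421523 0.03249088 0.17673482]
t 6.45 tcp [ 0.4978 -0.1936  0.0688] yang 95.36 shift mm [-1.6 -1.9  0.3] rz deg -1.64 rad -0.029 F [-0.4  0.6 -1.6] gap 0.1 z [-0.001 -0.    -1.   ] q6 -2.24
```

servo_tool(
  motion=[
    [-0.3, -2, 0, 0, 0, 0, -1],
    [-0.2, -1, 0, 0, 0, 0, -1],
    [0, 0, 0, 0, 0, 0, -1],
    [0, 0, 0, 0, 0, 0, -1],
  ],
)

```text
t: 6.78
tcp_pos: [0.4989, -0.1974, 0.0688]
tool_rot: [-0.046, 0.999, -0.0, -0.0]
force: [-0.7, 2.1, -0.8]
finger_gap: 0.106
```

```bash
python3 -c "
from h import *
from station import manip
s=manip.sense();print(s['ft_torque']);go(s,[.4996,-.1953,.0685],97)
"
```

```text
[0.1986326  0.08697508 0.15222613]
t 6.78 tcp [ 0.4989 -0.1974  0.0688] yang 95.3 shift mm [-0.9  2.   0.3] rz deg -1.7 rad -0.03 F [-0.7  2.1 -0.8] gap 0.106 z [-0. -0. -1.] q6 -2.25
```

servo_tool(
  motion=[
    [0, 1.4, 0, 0, 0, 0, -1],
    [0, 0, 0, 0, 0, 0, -1],
    [0, 0, 0, 0, 0, 0, -1],
  ],
)

```text
t: 7.03
tcp_pos: [0.4987, -0.197, 0.0688]
tool_rot: [-0.046, 0.999, -0.001, -0.0]
force: [-1.0, -0.2, -2.6]
finger_gap: 0.104
```

```bash
python3 -c "
from h import *
from station import manip
s=manip.sense();print(s['ft_torque']);go(s,[.4996,-.1953,.0685],97)
"
```

```text
[0.09103156 0.08213009 0.14066233]
t 7.03 tcp [ 0.4987 -0.197   0.0688] yang 95.3 shift mm [-1.   1.6  0.3] rz deg -1.7 rad -0.03 F [-1.  -0.2 -2.6] gap 0.104 z [-0.    -0.002 -1.   ] q6 -2.25
```

servo_tool(
  motion=[
    [0, 2, 0, 0, 0, 0, -1],
    [0, 0.5, 0, 0, 0, 0, -1],
    [0, 0, 0, 0, 0, 0, -1],
  ],
)

```text
t: 7.28
tcp_pos: [0.4983, -0.1953, 0.0688]
tool_rot: [-0.046, 0.999, -0.002, -0.0]
force: [-1.6, 0.3, -2.6]
finger_gap: 0.106
```

```bash
python3 -c "
from h import *
from station import manip
s=manip.sense();print(s['ft_torque']);go(s,[.4996,-.1953,.0685],97)
"
```

```text
[-0.05767192  0.09660966  0.14984609]
t 7.28 tcp [ 0.4983 -0.1953  0.0688] yang 95.33 shift mm [-1.3 -0.1  0.3] rz deg -1.67 rad -0.029 F [-1.6  0.3 -2.6] gap 0.106 z [-0.    -0.003 -1.   ] q6 -2.24
```

The TCP is on target to within 0.5 mm along the rod. I'll release, rise and move clear to look.

servo_tool(
  motion=[
    [0, 0, 0, 0, 0, 0, -0.3],
    [0, 0, 0, 0, 0, 0, -0.3],
    [0, 0, 0, 0, 0, 0, -0.3],
    [0, 0, -8, 0, 0, 0, -0.2],
    [0, 0, -20, 0, 0, 0, -0.2],
    [0, 0, -25, 0, 0, 0, -0.2],
    [0, 0, -25, 0, 0, 0, -0.2],
    [0, 0, -25, 0, 0, 0, -0.2],
  ],
)

```text
t: 7.95
tcp_pos: [0.4984, -0.1935, 0.1736]
tool_rot: [-0.045, 0.999, 0.001, -0.001]
force: [1.1, -0.0, -0.0]
finger_gap: 0.398
```

servo_tool(
  motion=[
    [0, 38, -3, 0, 0, 0, 0],
    [0, 38, -3, 0, 0, 0, 0],
    [0, 38, -3, 0, 0, 0, 0],
    [0, 38, -3, 0, 0, 0, 0],
    [0, 38, -3, 0, 0, 0, 0],
    [0, 38, -3, 0, 0, 0, 0],
    [0, 38, -3, 0, 0, 0, 0],
    [0, 38, -3, 0, 0, 0, 0],
    [0, 38, -3, 0, 0, 0, 0],
    [0, 0, 0, 0, 0, 0, 0],
  ],
)

```text
t: 8.78
tcp_pos: [0.4788, 0.1557, 0.2159]
tool_rot: [-0.039, 0.999, -0.005, 0.018]
force: [0.4, 0.5, -0.3]
finger_gap: 0.502
```

```bash
python3 - <<'E'
from h import *
from station import manip
go(manip.sense(),[.4996,-.1953,.0685],97)
d={n:manip.snapshot(n) for n in('scene','top')}
pickle.dump(d,open('s1.pkl','wb'))
for n in d: cv2.imwrite(f"pics/f_{n}.png",cv2.cvtColor(d[n]["frame"],cv2.COLOR_RGB2BGR))
crop(d['top'],275,175,440,265,4,"pics/f2.png")
crop(d['scene'],190,100,320,200,6,'pics/f1.png')
for n in (("top",),("scene",),("top","scene")): print(n,fit(d,n,s0=0,y0=1.4))
E
```

```text
t 8.78 tcp [0.4788 0.1557 0.2159] yang 94.46 shift mm [  12.1 -349.9  151.1] rz deg -2.54 rad -0.044 F [ 0.4  0.5 -0.3] gap 0.502 z [ 0.037 -0.009 -0.999] q6 -1.54
('top',) (array([-0.0000e+00,  1.4402e+00,  2.0000e-04]), np.float64(19.6), array([ 0.49979592, -0.19528421]), {'top': 126})
('scene',) (array([ 1.000e-04,  1.687e+00, -7.000e-04]), np.float64(49.2), array([ 0.49890824, -0.19542537]), {'scene': 104})
('top', 'scene') (array([-3.0000e-04,  1.4842e+00,  2.0000e-04]), np.float64(77.7), array([ 0.49983425, -0.19550521]), {'top': 126, 'scene': 104})
```

View pics/f2.png

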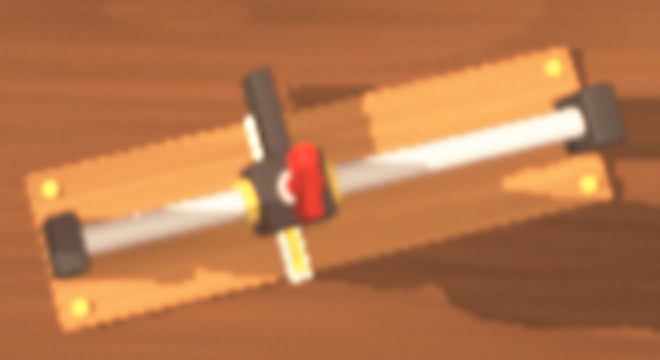

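View pics/f1.png

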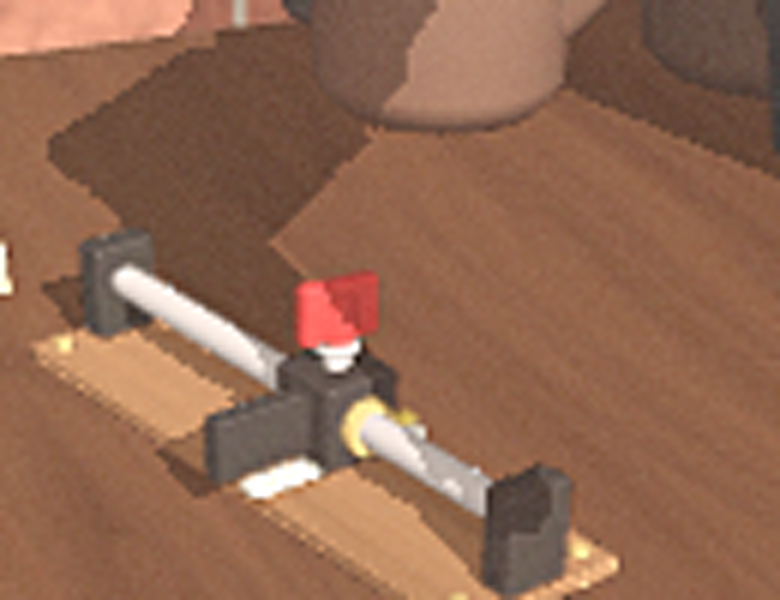

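Top view: the wing, at (305,180), stands square to the rod, with the pointer at (297,250) on the strip; both cameras put the wing within 0.3 mm of the mark point. I'll re-measure the strip itself in both first pictures, and check that the black wing is unchanged.

```bash
python3 - <<'E'
from h import *
from scipy.optimize import minimize
d=pickle.load(open("s0.pkl","rb")); e=pickle.load(open("s1.pkl","rb"))
XD=np.array([YD[1],-YD[0]])
for n,(x0,y0,x1,y1) in (("top",(330,198,358,250)),("scene",(225,165,265,186))):
    s=d[n]; f=s["frame"].astype(float); mn=f.min(2)
    sub=mn[y0:y1,x0:x1]; 
    yy,xx=np.mgrid[y0:y1,x0:x1]
    P=np.array([atz(s,a,b,.013)[:2] for a,b in zip(xx.ravel(),yy.ravel())])-MARK
    al,ac=P@YD,P@XD; v=sub.ravel()
    w=np.clip((v-110)/90,0,1)
    for lo,hi in ((-.048,-.018),(.018,.048)):   # along strip both sides, clear of rod
        k=(ac>lo)&(ac<hi)&(np.abs(al)<.02)
        print(n,lo,"along offset mm",((w[k]*al[k]).sum()/max(w[k].sum(),1e-9)*1e3).round(2),"w",w[k].sum().round(1), np.percentile(v[k],[5,50,95]))
# black rail change
a=d["top"]["frame"][160:255,92:245].astype(int);b=e["top"]["frame"][160:255,92:245].astype(int)
print("black diff",np.abs(a-b).max(2).mean())
crop(e['top'],92,155,245,258,5,"pics/g2.png")
crop(e['scene'],230,210,415,340,4,"pics/g1.png")
E
```

```text
top -0.048 along offset mm 0.92 w 95.4 [ 76.  99. 254.]
top 0.018 along offset mm 0.76 w 91.6 [ 73.3  97.  254. ]
scene -0.048 along offset mm 0.69 w 61.8 [ 69.  219.  253.5]
scene 0.018 along offset mm 3.49 w 41.3 [ 94.  149.5 255. ]
black diff 51.97007223942209
```

View pics/g1.png

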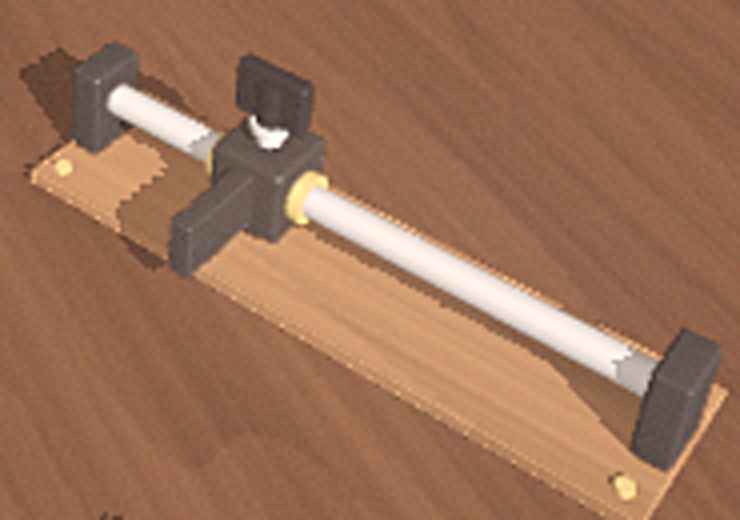

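```bash
python3 - <<'E'
from h import *
from station import manip
d=pickle.load(open("s0.pkl","rb")); e=pickle.load(open("s1.pkl","rb"))
def m(s): 
    c=s["scene"]["frame"][220:270,270:315].astype(np.float32).mean(2); return c
print("black stop shift px",cv2.phaseCorrelate(m(d),m(e)))
print(manip.sign_off())
E
```

```text
black stop shift px ((0.5236676707380887, -0.034125955485894366), 0.9983070822821724)
the job is handed in; nothing more can be done
None
```

I loosened the red wing screw, then slid its stop collar along the rod to the white mark. The job is handed in with the screw left loose and the gripper clear of everything.

- **Screw:** I turned the wing about 76° anticlockwise, to about 1.4 rad by tool rotation. The top camera afterwards measured 1.44. The scene camera alone gave 1.69, which is past the stop at 1.6, so I take that as a poor fit.
- **Collar position:** I slid it about 69 mm. It overshot by about 6 mm, and I nudged it back. After release, both cameras put the wing within about 0.3 mm of my mark estimate.
- **Mark position:** A second measurement of the strip put it 0.7–0.9 mm further along the rod than that estimate, so the collar is probably centred to about 1 mm. One of the four strip readings gave 3.5 mm, and I discounted it as likely disturbed by the rod. I did not regrasp for this.
- **Black-winged stop:** I never touched it, and it looks unchanged in the picture. The image comparison still gave an apparent shift of 0.5 pixel, which I put down to shadow changes but did not confirm. The matching top-view check was spoiled by the arm being in the way.

The measured tool forces stayed around 5 N or less, and the job took about 9 s of the 40 s allowed.

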